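# Turn an engine flywheel by hand after fitting it

### The arm

A 6-joint arm with a two-finger parallel gripper is mounted at the origin on the work surface. World frame = base frame: x ahead of the robot, y to its left, z up, the work surface at z = 0. Lengths are in m, angles in degrees, forces in N, time in s.
With the tool pointing down it reaches from about 0.325 to 0.85 m from the base axis. Payload 15.5 kg.
Tool frame: the origin (TCP) lies midway between the tips of the shut fingers; the grasp point (between the pads) lies 19 mm behind it; y points along the fingers, x is the direction in which the jaws open and shut, and the axes are right-handed (so a half turn about y gives the same grasp; the last joint's range is limited). The gripper opens to 91 mm and grips with 3 to 60 N. Pads are 32 mm wide; open, the fingers measure 118 mm over their backs; the gripper's body (76 mm by 178 mm) begins 60 mm behind the grasp point.
Start: joints at [-74.456, 28.281, 77.091, -0, 74.628, -5.472], TCP at [0.224, -0.583, 0.214] pointing down, gripper open.
Joint ranges: [-166.48, 166.48], [-47.26, 123.95], [12.59, 153.08], [-70.14, 250.14], [6.76, 159.57], [-176.63, 176.63]. Speed limits (degrees/s): [108.29, 108.29, 147.25, 172.46, 172.46, 172.46].

### API

Orientations are given as a 3x3 rotation matrix whose columns are the frame's x, y, z axes.
In Python, from bench import ctrl gives the robot as it stands. The module is installed in compiled form; this text tells all that it offers. Calls block until the motion is done:
- ctrl.goto(position, orientation): joint-space move of the TCP to a pose.
- ctrl.move_l(position, vel=0.15, ori=None, contact_N=None): straight line of the TCP; ori=None keeps the orientation; vel is the mean speed in m/s. With contact_N (N) it stops when the force on the tool has changed by that much, and returns True; else False.
- ctrl.movej(angles): joint-space move.
- ctrl.command_gripper(opening): opening from 0.0 (shut) to 1.0 (fully open); the grip force is fixed at half the most; returns when the fingers have stopped.
- ctrl.sleep(seconds).
- ctrl.ik(position, orientation): joint angles nearest the present ones, or None.
- ctrl.read_camera(name): name is "side" or "top"; returns the picture (420x560x3 uint8, blue, green, red); there is no depth.
- ctrl.camera_params(name): a dict with "fx", "fy", "cx", "cy" (pixels), "D" ([k1, k2, p1, p2, k3] as OpenCV has them; the pictures are not rectified), "pose" (4x4, takes a point from camera to world coordinates). Camera axes: x right, y up, looking along -z (the intrinsics and any distortion apply to the point x, -y, -z); pixel columns grow to the right and rows downward; lengths in m; the calibration is good to about 2 mm. A picture is of the moment at which its call begins. camera_params takes no time and is no camera call.
A pose or a line that the arm cannot do raises ctrl.MotionError and nothing moves.
- ctrl.sign_off(): hands the job in, once; it reports no verdict.
Readings, each from a call of its own:
- ctrl.current_t(): time.
- ctrl.current_q(): joint angles.
- ctrl.current_dq(): joint speeds.
- ctrl.current_effort(): joint torques, N m.
- ctrl.current_tool_pos(): TCP position.
- ctrl.current_eef_rot(): TCP orientation.
- ctrl.current_contact_force(): force on the tool from outside, world axes, zero at the start.
- ctrl.current_wrist_torque(): the same for the moment, N m.
- ctrl.current_grip_width(): opening from 0.0 (shut) to 1.0 (fully open).
Only numpy, scipy, OpenCV 4.12 (cv2) and the standard library are available. Lean on these libraries where they do the work, as an engineer would, in place of code of your own. Each camera call takes 0.05 s, during which the arm holds its last target.

### The job

The flywheel of the small engine on the blue stand has just been fitted: pull its red-headed locking pin up and out and put it in the yellow tray. Then, with a light fingertip pressure on the flywheel's bare face (never more than 16 N anywhere on the engine or its stand), turn it by hand exactly one full turn, in either direction, to check that it does not rub, leaving the yellow mark back at the red pointer and the wheel at rest. Leave the wrench, the oil bottle and the socket where they are.

Things in the scene. Friction and masses are not known exactly. Their poses are not given: they have to be found in the camera images.
- stand: Fixed stand with a small engine and its flywheel on top. Origin: centre of the underside of the blue foot (diameter 180), on the bench; z is the flywheel's axis. At -x a blue post holds the locking pin; at +x the finned cylinder and a black ignition coil reach out to 157 from the axis, lower than the face. The engine sits on a rubber mount: pressed straight down it yields about 1 mm for every 6 N.
- axis (a point): Point on the flywheel's axis at the lowest height its face can have, 109 above the bench. The face is a bare, flat, horizontal aluminium disc of radius 88 with nothing to hold. Its true height is NOT measured: the engine is clamped anywhere on its collar, so the face lies 109 to 131 above the bench; find it by touch. Round it a dark rim, radius 86 to 107, top 8 below the face.
- pointer (a point): Top of the small red pointer fixed on the stand, 119 from the axis, 102 above the bench. The yellow mark, a radial stripe on the flywheel's face in line with the pin slot (16 wide) in its rim, is at the pointer at the start.
- post_hole (a point): Mouth of the locking pin's hole (13 wide, 15 deep) in the top of the blue post (32 x 32), 80 above the bench, 98 from the axis.
- flywheel (a joint): Angle of the flywheel, rad, positive anticlockwise from above, no limits, counted on over full turns; about 0 at the start. With the pin in it turns only about 0.05 either way. Seal drag of 0.16 N m stops it at once when let go: dragging at 62 from the axis takes some 3 N along the face, so shut fingertips must press down with about 7 to 11 N; lighter, they slip.
- pin: Steel locking pin, loose, 100 g, upright in the hole of the stand's post and passing through the slot in the flywheel's rim. Origin: centre of its foot; z runs up along it. Shank of diameter 10 from 0 to 74, red cylindrical head of diameter 22 from 74 to 100. The foot stands 65 above the bench at the start; the pin is out and clear of the flywheel once the foot is 140 above the bench.
- tray: Fixed yellow open tray, 190 (x) x 140 (y) x 28 high, walls 4, floor 4. Origin: centre of its underside.
- wrench: Bystander: steel wrench 150 long lying along its x, loose.
- oil: Bystander: oil bottle, diameter 60, 150 tall, loose; origin at its underside.
- socket: Bystander: steel socket standing on end, diameter 28, 60 tall, loose; origin at its underside.

How it is judged:
By the outcome, as a careful person would: the job done as asked, in the order asked, and still so for the second after the job is handed in, with the robot touching nothing.
It also fails if it takes over 70 s, if anything falls off the work surface, if the arm or the gripper's body presses on something with over 40 N, if the wrist force passes 120 N, or if a joint passes its speed limit or range.

## Working session

There is one attempt and no reset: what is moved stays moved. The work goes in short steps, each a Python script; the robot and the scene stay as the last script left them, time stands still between calls to the robot, and variables do not carry over. Pictures are saved under pics/ and viewed, and the job is handed in when it is done.

```bash
mkdir -p pics
python3 - <<'E'
from bench import ctrl
import cv2
for n in("side","top"):
    cv2.imwrite(f"pics/{n}0.png",ctrl.read_camera(n)); p=ctrl.camera_params(n); print(n,p)
print(ctrl.current_t(),ctrl.current_tool_pos(),ctrl.current_eef_rot(),ctrl.current_contact_force())
E
```

```text
side {'fx': 417.81056446722164, 'fy': 417.81056446722164, 'cx': 278.3198420924995, 'cy': 205.46747594327093, 'D': array([-0.01538224,  0.        ,  0.        ,  0.        ,  0.        ]), 'pose': array([[ 0.71683348,  0.37864246, -0.58547386,  0.19176013],
       [-0.69722461,  0.38294254, -0.6059974 , -0.423173  ],
       [-0.0052535 ,  0.84260601,  0.53850488,  0.49366283],
       [ 0.        ,  0.        ,  0.        ,  1.        ]])}
top {'fx': 412.7989800908158, 'fy': 412.7989800908158, 'cx': 284.4461631152189, 'cy': 215.07573200608365, 'D': array([-0.01139509,  0.        ,  0.        ,  0.        ,  0.        ]), 'pose': array([[-0.01050773,  0.98831634, -0.15205392,  0.46509258],
       [-0.99975229, -0.01336716, -0.01779538,  0.00729632],
       [-0.01961999,  0.15182926,  0.98821199,  0.91173991],
       [ 0.        ,  0.        ,  0.        ,  1.        ]])}
0.1 [ 0.22404974 -0.58308252  0.21339486] [[ 3.58625814e-01 -3.19999736e-04  9.33481346e-01]
 [-9.33480715e-01  1.08918154e-03  3.58625945e-01]
 [-1.13149085e-03 -9.99999356e-01  9.18950327e-05]] [ 0.09071759 -0.50881168  1.0988443 ]
```

View pics/top0.png

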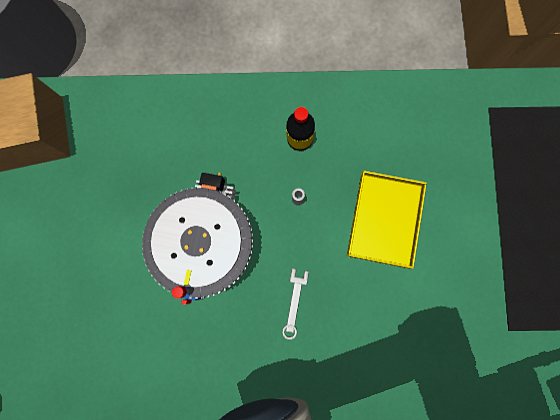

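View pics/side0.png

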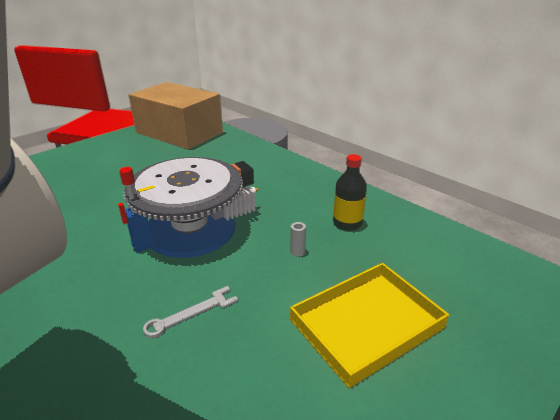

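```bash
cat > h.py <<'E'
from bench import ctrl
import cv2, numpy as np
def ray(n,uv):
    p=ctrl.camera_params(n);K=np.array([[p['fx'],0,p['cx']],[0,p['fy'],p['cy']],[0,0,1]])
    x=cv2.undistortPoints(np.array([[uv]],float),K,p['D'])[0,0]
    d=np.array([x[0],-x[1],-1.0]);P=p['pose'];return P[:3,3],P[:3,:3]@d
def atz(n,uv,z):
    o,d=ray(n,uv);return o+d*(z-o[2])/d[2]
def proj(n,X):
    p=ctrl.camera_params(n);K=np.array([[p['fx'],0,p['cx']],[0,p['fy'],p['cy']],[0,0,1]])
    P=p['pose'];c=P[:3,:3].T@(np.array(X)-P[:3,3]);c=np.array([c[0],-c[1],-c[2]])
    return cv2.projectPoints(c.reshape(1,1,3),np.zeros(3),np.zeros(3),K,p['D'])[0].ravel()
def tri(u1,u2):
    o1,d1=ray('top',u1);o2,d2=ray('side',u2)
    s=np.linalg.lstsq(np.c_[d1,-d2],o2-o1,rcond=None)[0];a=o1+s[0]*d1;b=o2+s[1]*d2
    return (a+b)/2,np.linalg.norm(a-b)
E
python3 - <<'E'
import cv2
a=cv2.imread('pics/top0.png')[170:310,135:260];b=cv2.imread('pics/side0.png')[145:265,105:265]
cv2.imwrite('pics/tz.png',cv2.resize(a,None,fx=4,fy=4,interpolation=cv2.INTER_NEAREST))
cv2.imwrite('pics/sz.png',cv2.resize(b,None,fx=5,fy=5,interpolation=cv2.INTER_NEAREST))
E
```

```text
(no output)
```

View pics/tz.png

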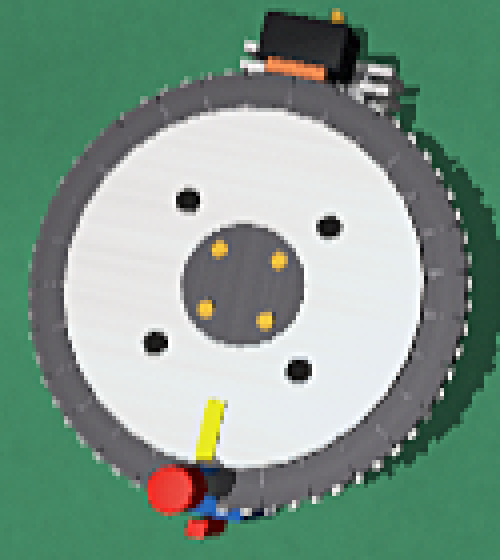

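View pics/sz.png

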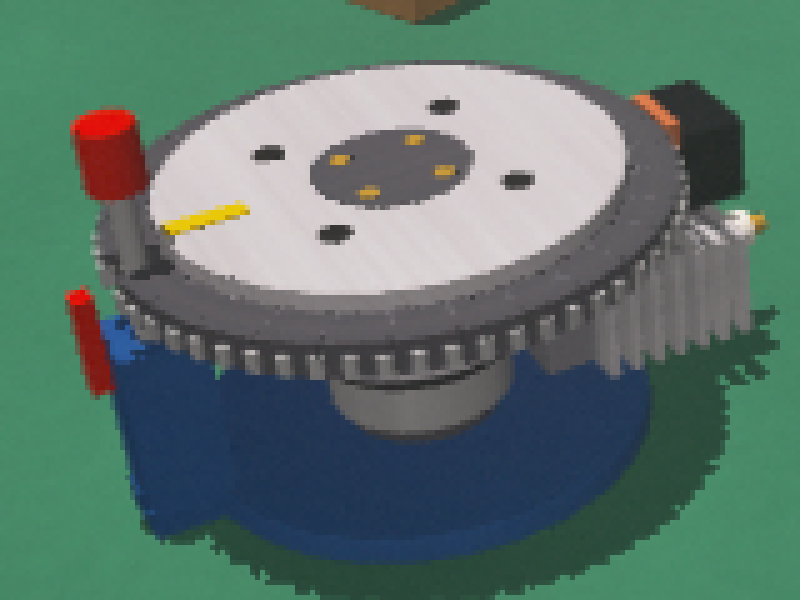

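Run:
```python
from h import *
import numpy as np
from scipy.optimize import least_squares
C={}
for n,sl in(('top',(170,310,135,260)),('side',(145,265,105,265))):
    im=cv2.imread(f'pics/{n}0.png').astype(int);m=(im.min(2)>170)
    M=np.zeros(m.shape,np.uint8);M[sl[0]:sl[1],sl[2]:sl[3]]=m[sl[0]:sl[1],sl[2]:sl[3]]
    c=max(cv2.findContours(M,cv2.RETR_EXTERNAL,cv2.CHAIN_APPROX_NONE)[0],key=cv2.contourArea)
    c=cv2.convexHull(c); e=cv2.fitEllipse(c);print(n,e);C[n]=c[:,0].astype(float)
# fit circle radius .088: x,y,z for both cams, with per-cam check
def res(p,ns):
    r=[]
    for n in ns:
        for uv in C[n]:
            q=atz(n,uv,p[2]);r.append(np.hypot(*(q[:2]-p[:2]))-.0875)
    return r
for ns in(('top',),('side',),('top','side')):
    s=least_squares(res,[.4,.2,.12],args=(ns,),loss='soft_l1',f_scale=.002);print(ns,s.x,np.std(s.fun))
z=s.x[2]
for n,uv in(('top',(178.5,291.75)),('side',(126,168.8))): print('pin',atz(n,uv,.165))
print(tri((178.5,291.75),(126,168.8)))
print('pointer',atz('top',(135+192/4,170+526/4),.102),atz('side',(120.6,203.6),.102))
for zz in (.11,.12,.13):
  print('mark',atz('top',(135+205/4,170+455/4),zz)[:2],atz('top',(135+217/4,170+402/4),zz)[:2], atz('side',(105+165/5,145+230/5),zz)[:2],atz('side',(105+248/5,145+209/5),zz)[:2])
for uv in((364,173),(426,183),(349,256),(412,267)):print('tray',atz('top',uv,.028))
print('wrench',atz('top',(299,272),0),atz('top',(289,333),0),'sock',atz('top',(299,196),.06),'oil',atz('top',(301,114),.15))
```

```text
top ((195.39694213867188, 241.4717254638672), (88.13139343261719, 91.33219909667969), 37.86477279663086)
side ((182.1898193359375, 180.4516143798828), (44.4012336730957, 95.00607299804688), 82.91192626953125)
('top',) [0.53954008 0.19546625 0.11520843] 0.00031055317669678197Traceback (most recent call last):
  File "<stdin>", line 18, in <module>
    return func(*args, **kwargs)
    result = trf(vector_fun.fun, vector_fun.jac, x0, f0, J0, lb, ub, ftol, xtol,
                 gtol, max_nfev, x_scale, loss_function, tr_solver,
                 tr_options.copy(), verbose, callback=callback_wrapped)
    return trf_no_bounds(
        fun, jac, x0, f0, J0, ftol, xtol, gtol, max_nfev, x_scale,
        loss_function, tr_solver, tr_options, verbose, callback=callback)
    J = jac(x)
    self._update_jac()
    ~~~~~~~~~~~~~~~~^^
    self.J = self.jac_wrapped(xp_copy(self.x), f0=self.f)
             ~~~~~~~~~~~~~~~~^^^^^^^^^^^^^^^^^^^^^^^^^^^^
    J, dct = approx_derivative(
             ~~~~~~~~~~~~~~~~~^
        self.fun,
        ^^^^^^^^^
    ...<2 lines>...
        **self.finite_diff_option
[... 317 characters left out ...]
              ^^^
    df = [f_eval - f0 for f_eval in f_evals]
                                    ^^^^^^^
    f = np.atleast_1d(self.fun(x, *self.args, **self.kwargs))
                      ~~~~~~~~^^^^^^^^^^^^^^^^^^^^^^^^^^^^^^
    return np.atleast_1d(self.fun(x))
                         ~~~~~~~~^^^
    return self.f(x, *self.args, **self.kwargs)
           ~~~~~~^^^^^^^^^^^^^^^^^^^^^^^^^^^^^^
  File "<stdin>", line 15, in res
  File "h.py", line 8, in atz
    o,d=ray(n,uv);return o+d*(z-o[2])/d[2]
        ~~~^^^^^^
  File "h.py", line 4, in ray
    p=ctrl.camera_params(n);K=np.array([[p['fx'],0,p['cx']],[0,p['fy'],p['cy']],[0,0,1]])
ValueError: time passes only in moves, steps and waits
```

```bash
sed -i 's/ctrl.camera_params(n)/CP[n]/' h.py; sed -i '2a CP={n:ctrl.camera_params(n) for n in("top","side")}' h.py
python3 - <<'E'
from h import *
from scipy.optimize import least_squares
C={}
for n,sl in(('top',(170,310,135,260)),('side',(145,265,105,265))):
    im=cv2.imread(f'pics/{n}0.png').astype(int);m=(im.min(2)>150)
    M=np.zeros(m.shape,np.uint8);M[sl[0]:sl[1],sl[2]:sl[3]]=m[sl[0]:sl[1],sl[2]:sl[3]]
    M=cv2.morphologyEx(M,cv2.MORPH_OPEN,np.ones((3,3)))
    c=max(cv2.findContours(M,cv2.RETR_EXTERNAL,cv2.CHAIN_APPROX_NONE)[0],key=cv2.contourArea)
    c=cv2.convexHull(c); e=cv2.fitEllipse(c);print(n,e,len(c));C[n]=c[:,0].astype(float)
def res(p,ns):
    return [np.hypot(*(atz(n,uv,p[2])[:2]-p[:2]))-.0875 for n in ns for uv in C[n]]
for ns in(('top',),('side',),('top','side')):
    s=least_squares(res,[.54,.2,.12],args=(ns,),loss='soft_l1',f_scale=.002);print(ns,s.x,np.std(s.fun))
for z in (.11,.12,.13): print(z,*[least_squares(lambda p:[np.hypot(*(atz(n,uv,z)[:2]-p))-.0875 for uv in C[n]],[.54,.2]).x for n in C])
for n,uv in(('top',(178.5,291.75)),('side',(126,168.8))): print('pin',atz(n,uv,.165))
print(tri((178.5,291.75),(126,168.8)))
print('pointer',atz('top',(135+192/4,170+526/4),.102),atz('side',(120.6,203.6),.102))
for zz in (.11,.12,.13):
  print('mark',atz('top',(135+205/4,170+455/4),zz)[:2],atz('top',(135+217/4,170+402/4),zz)[:2], atz('side',(105+165/5,145+230/5),zz)[:2],atz('side',(105+248/5,145+209/5),zz)[:2])
for uv in((364,173),(426,183),(349,256),(412,267)):print('tray',atz('top',uv,.028))
print('wrench',atz('top',(299,272),0),atz('top',(289,333),0),'sock',atz('top',(299,196),.06),'oil',atz('top',(301,114),.15))
E
```

```text
top ((195.3881378173828, 241.47996520996094), (88.34883117675781, 91.40999603271484), 37.92643737792969) 41
side ((182.20010375976562, 180.47967529296875), (44.5622444152832, 95.63713836669922), 83.0175552368164) 34
('top',) [0.53938812 0.195123   0.11676141] 0.00030827631271147083
('side',) [0.54065077 0.19445442 0.11650305] 0.0004130323465026914
('top', 'side') [0.53992516 0.19482209 0.116543  ] 0.000624119946253082
0.11 [0.53999727 0.19667344] [0.54672767 0.20491388]
0.12 [0.53909876 0.19438048] [0.53740903 0.18883093]
0.13 [0.5382011  0.19208948] [0.52808572 0.17276474]
pin [0.44365984 0.21193289 0.165     ]
pin [0.4453754  0.21245145 0.165     ]
(array([0.4442671 , 0.21141399, 0.16577528]), np.float64(0.0013064439414016101))
pointer [0.4231999  0.21992378 0.102     ] [0.42405879 0.21753041 0.102     ]
mark [0.45712845 0.21239195] [0.48239983 0.20718196] [0.46197367 0.2223165 ] [0.49135716 0.21457077]
mark [0.45722779 0.20983382] [0.48218396 0.20468882] [0.45493067 0.20549211] [0.48354829 0.19794826]
mark [0.45732712 0.20727568] [0.48196809 0.20219567] [0.44788768 0.18866771] [0.47573943 0.18132575]
tray [ 0.6920835  -0.15229337  0.028     ]
tray [ 0.6676591  -0.28624576  0.028     ]
tray [ 0.51110142 -0.11326111  0.028     ]
tray [ 0.48630822 -0.24545469  0.028     ]
wrench [ 0.47896467 -0.00680329  0.        ] [0.34964258 0.01664341 0.        ] sock [ 0.63628939 -0.00837979  0.06      ] oil [ 0.78025457 -0.01319151  0.15      ]
```

```bash
cat >> h.py <<'E'
AX=np.array([.5399,.1948]);PIN=np.array([.4445,.2120]);TR=np.array([.5893,-.1993]);TU=np.array([np.cos(np.radians(-12.8)),np.sin(np.radians(-12.8)),0])
def R(deg,y=(0,0,-1)):
    y=np.array(y,float);x=np.array([np.cos(np.radians(deg)),np.sin(np.radians(deg)),0]);return np.c_[x,y,np.cross(x,y)]
def tilt(a):
    a=np.radians(a);return np.sin(a)*TU-np.cos(a)*np.array([0,0,1])
def snap(n,name):
    im=ctrl.read_camera(n);cv2.imwrite(f'pics/{name}.png',im);return im
E
python3 - <<'E'
from h import *
for th in(80,-100):print(th,ctrl.ik([*PIN,.137],R(th)))
for th in(77.2,-102.8):
  for a in (45,60):
    y=tilt(a);foot=np.array([*TR,.012])+.05*TU;tcp=foot-y*(.09-.019);print(th,a,ctrl.ik(tcp,R(th,y)),tcp)
ctrl.goto([*PIN,.22],R(80))
ctrl.command_gripper(.55)
ctrl.move_l([*PIN,.137],vel=.1)
snap('top','t1');snap('side','s1');print(ctrl.current_t(),ctrl.current_q(),ctrl.current_contact_force(),ctrl.current_tool_pos())
E
```

```text
80 [ 1.85472006e+01  2.35027778e+01  1.00845508e+02 -2.54444375e-14
  5.56517143e+01 -6.14527994e+01]
-100 [ 1.85472006e+01  2.35027778e+01  1.00845508e+02 -2.54444375e-14
  5.56517143e+01  1.18547201e+02]
77.2 45 [-31.7538424   40.05597212 124.90615382 153.58661004  31.08432098
  99.39419674] [ 0.5891005  -0.19925468  0.06220458]
77.2 60 [-35.86678735  58.38589631 135.29496912 159.18275539  72.70068918
  84.43025122] [ 0.57809768 -0.19675489  0.0475    ]
-102.8 45 [-31.7538424   40.05597212 124.90615382 153.58661004  31.08432098
 -80.60580326] [ 0.5891005  -0.19925468  0.06220458]
-102.8 60 [-35.86678735  58.38589631 135.29496912 159.18275539  72.70068918
 -95.56974878] [ 0.57809768 -0.19675489  0.0475    ]
4.8583 [ 1.85479426e+01  2.34529055e+01  1.00809504e+02 -5.14777700e-04
  5.56720366e+01 -6.14541196e+01] [-0.24045517  0.57914011  0.14390448] [0.44487514 0.21212979 0.13758352]
```

View pics/s1.png

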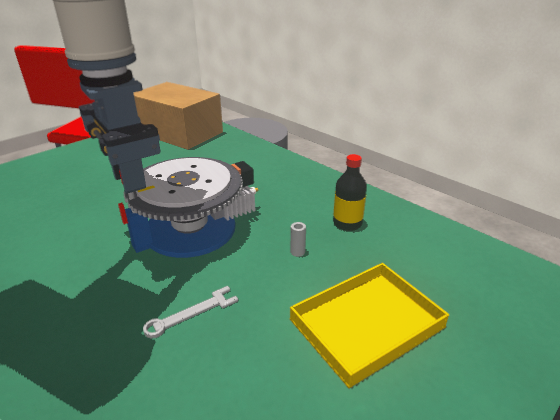

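View pics/t1.png

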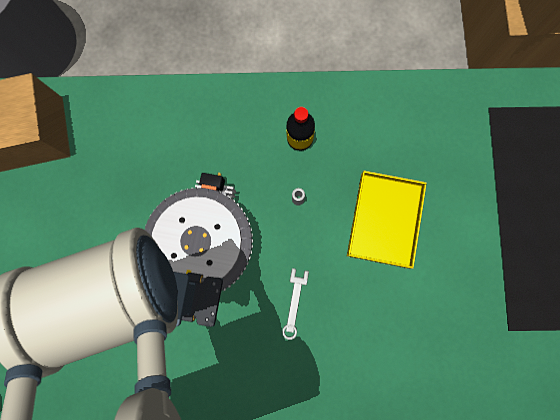

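The side view shows the fingers straddling the pin at about (130,190), with no contact force. The top view of the pin is blocked by the arm. I'll grip and pull.

Run:
```python
from h import *
ctrl.command_gripper(0.0)
print(ctrl.current_grip_width()*91,ctrl.current_contact_force())
p=ctrl.current_tool_pos()
ctrl.move_l([p[0],p[1],p[2]+.02],vel=.05);print(ctrl.current_contact_force())
ctrl.move_l([p[0],p[1],.275],vel=.12);print(ctrl.current_contact_force(),ctrl.current_grip_width()*91,ctrl.current_t())
snap('side','s2')
q=ctrl.current_q()
for th in(77.2,-102.8):
  for a in (-40,-50,-60):
    y=tilt(a);foot=np.array([*TR,.012])-.05*TU;tcp=foot-y*(.09-.019);print(th,a,np.round(ctrl.ik(tcp,R(th,y)),0),tcp)
```

```text
21.157401435320732 [ 0.94188136 -0.48184426  1.78421053]
[ 0.47527355  0.30571055 -1.20714065]
[-1.26009755 -0.09241545 -1.00931499] 21.259285113631115 7.0917
77.2 -40 [-21.  59.  49.  -6. 112. -99.] [ 0.58504632 -0.19833359  0.06638916]
77.2 -50 [-21.  67.  37.  -7. 126. -99.] [ 0.59358008 -0.20027241  0.05763792]
77.2 -60 [ -20.   75.   24.  -10.  139. -101.] [ 0.60050232 -0.20184511  0.0475    ]
-102.8 -40 [-21.  59.  49.  -6. 112.  81.] [ 0.58504632 -0.19833359  0.06638916]
-102.8 -50 [-21.  67.  37.  -7. 126.  81.] [ 0.59358008 -0.20027241  0.05763792]
-102.8 -60 [-20.  75.  24. -10. 139.  79.] [ 0.60050232 -0.20184511  0.0475    ]
```

View pics/s2.png

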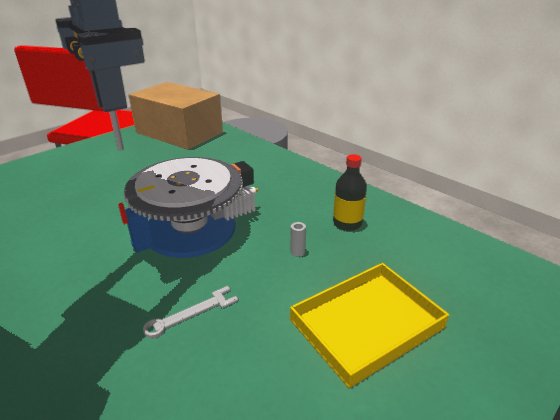

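The side view shows the pin hanging free in the fingers, with its foot at about (120,148), well above the wheel. Next I'll move it to the tray.

Run:
```python
from h import *
ctrl.goto([*(TR+.0*TU[:2]),.275],R(77.2))
y=tilt(-45);foot=np.array([*TR,.0105])-.05*TU;tcp=foot-y*(.09-.019)
ctrl.goto(tcp+[0,0,.08],R(77.2,y))
print(ctrl.current_grip_width()*91,ctrl.current_t(),ctrl.current_contact_force())
ctrl.move_l(tcp+[0,0,.012],vel=.12)
hit=ctrl.move_l(tcp-[0,0,.002],vel=.03,contact_N=3)
print(hit,ctrl.current_tool_pos()-tcp,ctrl.current_contact_force(),ctrl.current_t())
snap('side','s3');snap('top','t3')
```

```text
21.086038650282436 9.6583 [-0.62859261  0.59252148 -1.16551326]
False [-1.61258530e-06  1.12791383e-05 -2.04098492e-03] [-0.53891308 -0.46596861 -0.80314955] 10.9917
```

View pics/s3.png

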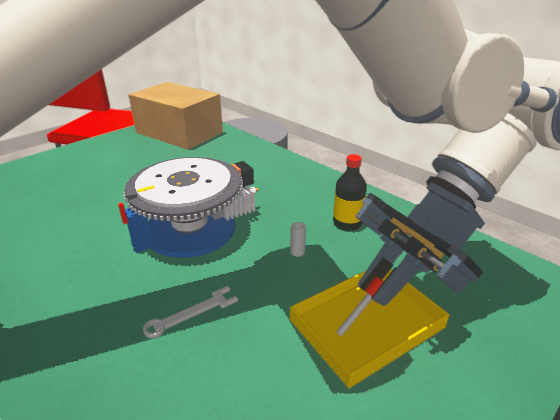

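View pics/t3.png

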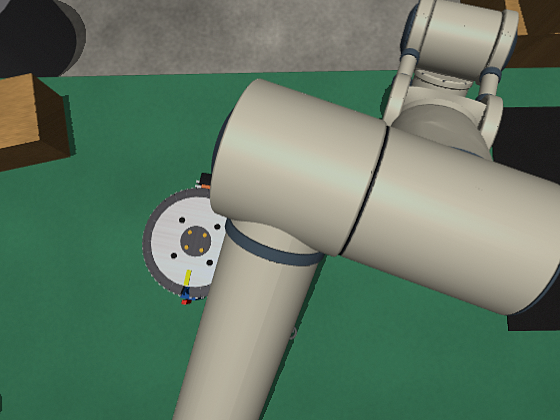

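The side view shows the pin tilted over the tray, with its foot at about (341,332) inside the tray and almost on the floor. I'll release it and back off.

Run:
```python
from h import *
ctrl.command_gripper(.5); ctrl.sleep(.2)
y=ctrl.current_eef_rot()[:,1];p=ctrl.current_tool_pos()
ctrl.move_l(p-.1*y,vel=.15)
ctrl.goto([.44,-.1,.28],R(-70))
ctrl.command_gripper(0.)
snap('side','s4');snap('top','t4');print(ctrl.current_t(),ctrl.current_q())
for ph in range(110,291,30):
  q=ctrl.ik([*(AX+.062*np.array([np.cos(np.radians(ph)),np.sin(np.radians(ph))])),.13],R(ph-180));print(np.round(q))
```

```text
15.9 [-2.03934578e+01  1.01559251e+01  9.45098953e+01 -2.09007528e-03
  7.53337382e+01  4.96041766e+01]
[20. 30. 90. -0. 61. 90.]
[19. 28. 94. -0. 58. 59.]
[17. 26. 97. -0. 57. 27.]
[13. 25. 99. -0. 56. -7.]
[ 10.  26.  97.  -0.  57. -40.]
[  8.  28.  94.  -0.  58. -72.]
[   8.   30.   90.   -0.   61. -102.]
```

View pics/s4.png

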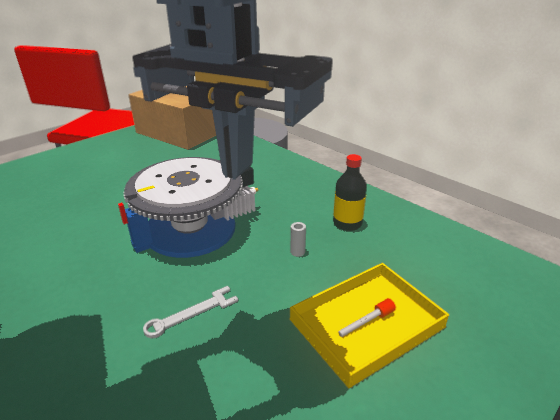

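View pics/t4.png

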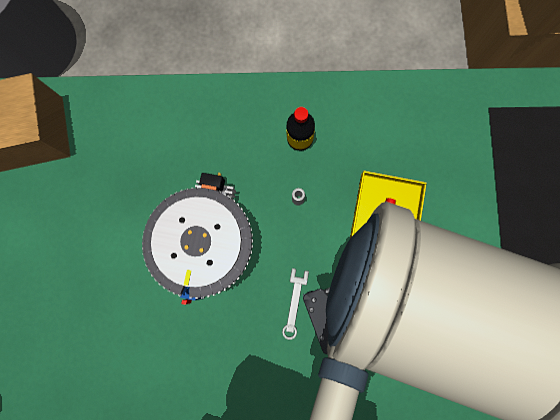

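The side view shows the pin lying wholly inside the tray, head at (385,307) and foot at (342,332), and the hand is clear of the wheel. The top view has the mark at (188,277), still at the pointer (186,298). Next I'll touch the face and make the first half turn.

```bash
cat >> h.py <<'E'
def mark(im,zf):
    hsv=cv2.cvtColor(im,cv2.COLOR_BGR2HSV).astype(int)
    m=(abs(hsv[...,0]-28)<8)&(hsv[...,1]>120)&(hsv[...,2]>90)
    ys,xs=np.nonzero(m);P=[]
    for x,y in zip(xs,ys):
        if 140<x<262 and 170<y<312:
            d=atz('top',(x,y),zf)[:2]-AX
            if .05<np.hypot(*d)<.093:P.append(d)
    if len(P)<5: return None
    P=np.array(P);c=P.mean(0);return np.degrees(np.arctan2(c[1],c[0])),np.hypot(*c),len(P)
def fz(n=5):
    v=[]
    for _ in range(n): ctrl.sleep(.01);v.append(ctrl.current_contact_force())
    return np.mean(v,0)
def pt(ph,z,r=.062): return [AX[0]+r*np.cos(np.radians(ph)),AX[1]+r*np.sin(np.radians(ph)),z]
def touch(ph,off,z0,target=9.5):
    b=fz(10)[2]
    hit=ctrl.move_l(pt(ph,.105),vel=.02,contact_N=3)
    z=ctrl.current_tool_pos()[2];f=fz(6)[2]-b;print('hit',hit,'z',z,'f',f,'t',ctrl.current_t())
    if not hit: raise SystemExit
    for _ in range(3):
        z-=np.clip((target-f)/6000*.9,-.001,.001);ctrl.move_l(pt(ph,z),vel=.01);f=fz(6)[2]-b;print('z',z,'f',f)
        if abs(f-target)<1:break
    return z,b
def stroke(a,bnd,z,b,off=-180,step=15,vel=.032,target=9.5):
    n=max(1,int(np.ceil(abs(bnd-a)/step)));log=[]
    for ph in np.linspace(a,bnd,n+1)[1:]:
        ctrl.move_l(pt(ph,z),vel=vel,ori=R(ph+off))
        F=fz(4);f=F[2]-b;log.append((round(ph),round(f,1),round(float(np.hypot(*F[:2])),1)))
        if f>14: print('HIGH');break
        if abs(f-target)>.7: z-=np.clip((target-f)/6000*.5,-.0005,.0005)
    print(log);return z
def away(ph):
    ctrl.move_l([*pt(ph,0)[:2],.15],vel=.08)
E
python3 - <<'E'
from h import *
for z in(.113,.1165,.12):print(mark(cv2.imread('pics/t4.png'),z),np.degrees(np.arctan2(PIN[1]-AX[1],PIN[0]-AX[0])))
ctrl.goto(pt(110,.135),R(-70))
z,b=touch(110,-180,.135)
z=stroke(110,140,z,b)
print(z,ctrl.current_t())
E
```

```text
(np.float64(167.45655829571115), np.float64(0.07218481517912638), 70) 169.77973849213333
(np.float64(168.1513003547794), np.float64(0.07201533738195427), 70) 169.77973849213333
(np.float64(168.84921690408018), np.float64(0.07185649693728209), 70) 169.77973849213333
hit True z 0.11737370032069046 f 2.323063527097208 t 18.3833
z 0.11637370032069046 f 7.889260935483526
z 0.11613208946101299 f 8.606500967217691
[(125, np.float64(8.0), 0.8), (140, np.float64(8.6), 0.5)]
0.1159316220461466 20.3917
```

Run:
```python
from h import *
im=snap('side','s5');cv2.imwrite('pics/s5z.png',cv2.resize(im[130:270,80:290],None,fx=3.5,fy=3.5))
im=cv2.imread('pics/s4.png');
```

```text
(no output)
```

View pics/s5z.png

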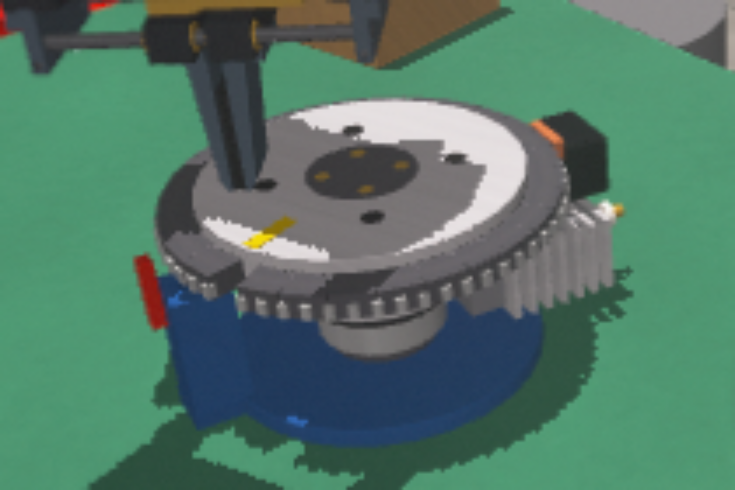

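The mark has moved off the pointer, from the 170° side to about (265,235) in the zoom. That is roughly 30° of rotation in the same direction as the fingertips, so they are dragging without visible slip. I'll continue the stroke.

Run:
```python
from h import *
b=0.3; z=ctrl.current_tool_pos()[2]
b=fz(6)[2]-8.7  # last relative reading
z=stroke(140,310,z,b)
print(z,ctrl.current_t()); away(310)
print(fz(6)[2],b)
ctrl.goto([.44,-.1,.28],R(-70))
snap('side','s6');im=snap('top','t6');print(mark(im,.1165),ctrl.current_t())
```

```text
[(154, np.float64(7.3), 0.4), (168, np.float64(7.8), 0.7), (182, np.float64(8.4), 0.8), (197, np.float64(8.7), 0.8), (211, np.float64(9.2), 0.8), (225, np.float64(8.9), 0.3), (239, np.float64(8.7), 0.5), (253, np.float64(8.9), 1.0), (268, np.float64(8.4), 1.5), (282, np.float64(9.2), 2.1), (296, np.float64(9.0), 3.1), (310, np.float64(9.6), 3.5)]
0.1158023325546795 28.3917
-0.28566749451510215 -0.5036007731208088
(np.float64(7.273208401165417), np.float64(0.07042003231921616), 70) 31.75
```

View pics/t6.png

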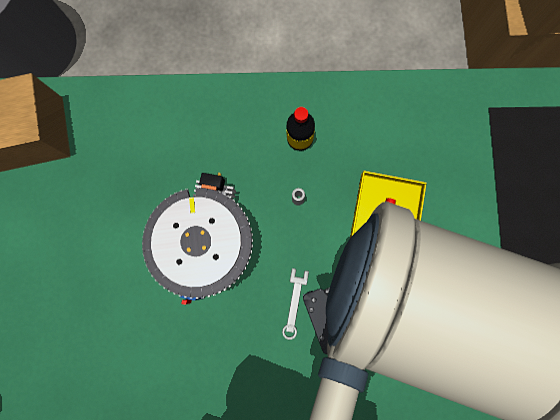

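The top view shows the mark at (193,206), which is 199° round, almost opposite the pointer. The wheel followed a 200° stroke, so slip is negligible. The remaining 161° comes next.

Run:
```python
from h import *
ctrl.goto(pt(110,.128),R(-70))
z,b=touch(110,-180,.128)
z=stroke(110,110+161.5,z,b)
print(z,ctrl.current_t()); away(271.5)
ctrl.goto([.44,-.1,.28],R(-70))
snap('side','s7');im=snap('top','t7');print(mark(im,.1165),ctrl.current_t())
a=im[170:310,135:260];cv2.imwrite('pics/t7z.png',cv2.resize(a,None,fx=4,fy=4,interpolation=cv2.INTER_NEAREST))
```

```text
hit True z 0.11715954512805403 f 3.0100630044105205 t 33.9833
z 0.11618605457871561 f 7.440915835283981
z 0.11587719195400821 f 9.328921908580943
[(125, np.float64(8.1), 1.6), (139, np.float64(8.8), 1.9), (154, np.float64(9.4), 1.8), (169, np.float64(9.9), 2.3), (183, np.float64(10.1), 1.6), (198, np.float64(9.8), 1.5), (213, np.float64(9.7), 1.3), (227, np.float64(9.2), 0.5), (242, np.float64(8.1), 0.3), (257, np.float64(9.0), 0.9), (272, np.float64(8.7), 1.9)]
0.11557638039466228 42.0333
(np.float64(168.30592070918215), np.float64(0.0721320032908505), 71) 44.8
```

View pics/t7z.png

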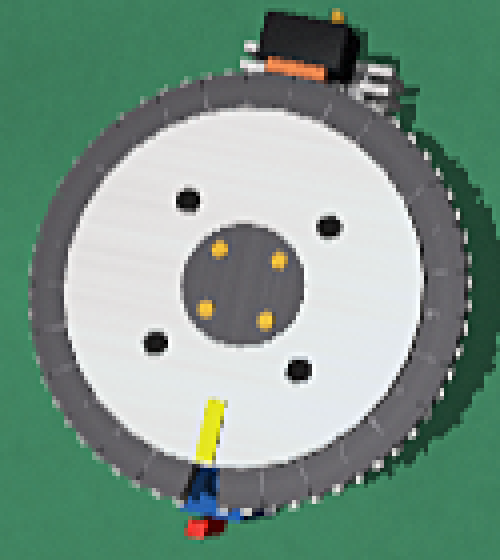

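View pics/s7.png

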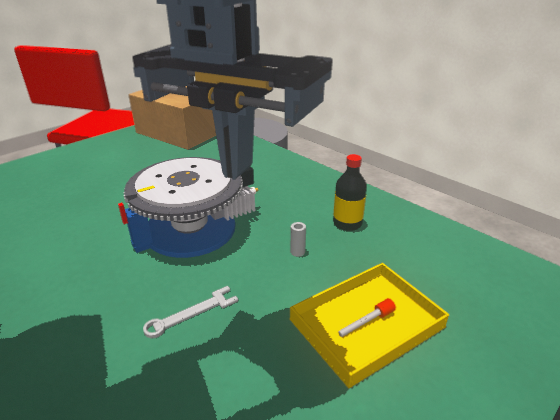

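The mark is back at 168.3°, against 168.15° at the start, and in the zoom the stripe at (210,430) lines up with the pointer at (203,527). The pin is in the tray, the wrench, oil bottle and socket haven't moved, and the arm is touching nothing. I'll hand the job in.

```bash
python3 -c "
from bench import ctrl
print(ctrl.current_t());ctrl.sign_off()"
```

```text
44.8
the job is handed in; nothing more can be done
```

The job is done and handed in at 44.8 s: the locking pin is in the yellow tray and the flywheel has been turned one full turn back to its pointer.

- **Pin:** I pulled it straight up out of the post and slot. It now lies wholly inside the tray.
- **Turn:** I found the face by touch at about 117 mm above the bench. Then I turned it anticlockwise with shut fingertips in strokes of 200° and 161.5°, pressing down with about 7 to 10 N. I read the force at each stop, not between stops, and it never came near 16 N.
- **Mark:** By the top camera it ended at 168.3°, against 168.15° at the start, and in line with the red pointer. A picture between the strokes showed 199° turned, so I counted one whole turn.
- **Other items:** The wrench, oil bottle and socket look unmoved in the last pictures, and the arm is clear of everything.

**Checks that disagreed:** Some sideways force readings at the stops were below the 3 N expected for dragging. They were taken with the wheel at rest, and the pictures showed it following the fingertips. The pin and pointer bearings from the pictures ranged from 168° to 170°. I relied on matching the mark to its own starting position.

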